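# Set the battery tester's selector and start the test

## Task

On the red battery tester, push the selector's white tab round with a fingertip until it points at the green spot, then press the orange start button all the way in and let it come back up. Only push: do not pinch or force the selector, and do not lift it off its spindle. Do not press start before the tab points at green, leave the tab pointing there, and leave the battery pack, the tape measure and the spray can where they are.

Things in the scene. Friction and masses are not known exactly. Their poses are not given: they have to be found in the camera images.
- tester: Fixed battery tester: red housing with a flat black top 60 mm above the bench. Origin on the bench straight under the selector's axis, z up. The housing spans x -145 to +125 mm and y -125 to +125 mm; a low dock (20 mm high) on the -y side reaches y = -220 mm. The start button is near the -x edge, towards the robot. Place and yaw vary.
- selector (a joint): Angle (rad) of the selector, a grey disc 100 mm across (top 75 mm above the bench) with one white tab, about the vertical; counter-clockwise from above is positive. At 0 the tab points along the tester's +x, at a small grey bar mark. Stops at -2.35 and 2.35; starts within 0.4 of 0. Friction 0.12 N m (2 N at the tab); it stays where it is left.
- tab (a point): Middle of the top face of the white tab, 62 mm from the selector's axis. The tab is an upright radial fin, 12 mm thick, from 34 to 80 mm from the axis and from 75 to 105 mm above the bench (the disc's top is at 75 mm, the panel outside the disc at 60 mm). Local x points outward along the tab.
- aim (a point): The point that the tab points at: on the tab's centre line, 100 mm from the selector's axis, at the height of the panel; turns with the selector.
- selector_lift (a joint): Height (m) by which the selector has been lifted on its spindle; 0 when it rests in place. It is held only by its weight (about 5 N).
- start (a joint): Travel (m) of the start button: 0 up, 0.006 fully in. A spring returns it; fully in takes about 5 N.
- start_top (a point): Centre of the top of the round orange start button (32 mm across, in a grey housing, 108 mm from the selector's axis along the tester's -x), pressed straight down.
- spot_green: Flat round green spot, 28 mm across, on the tester's top panel, 100 mm from the selector's axis; origin at its centre on the panel (60 mm above the bench). The four spots lie at selector angles of about +110, +55, -55 and -110 degrees; which colour is where changes from run to run.
- spot_yellow: Flat round yellow spot, 28 mm across, on the tester's top panel, 100 mm from the selector's axis; origin at its centre on the panel (60 mm above the bench). The four spots lie at selector angles of about +110, +55, -55 and -110 degrees; which colour is where changes from run to run.
- spot_blue: Flat round blue spot, 28 mm across, on the tester's top panel, 100 mm from the selector's axis; origin at its centre on the panel (60 mm above the bench). The four spots lie at selector angles of about +110, +55, -55 and -110 degrees; which colour is where changes from run to run.
- spot_red: Flat round red spot, 28 mm across, on the tester's top panel, 100 mm from the selector's axis; origin at its centre on the panel (60 mm above the bench). The four spots lie at selector angles of about +110, +55, -55 and -110 degrees; which colour is where changes from run to run.
- pack: Loose black battery pack with a red stripe, 85 x 70 mm, 66 mm high, standing in the tester's dock (its top about 86 mm above the bench); origin at the centre of its underside. Bystander.
- tape: Loose yellow tape measure, 66 x 36 mm, 66 mm high, on the bench on the tester's +y side; origin at the centre of its underside. Bystander.
- spray: Loose upright blue spray can, 52 mm across, 160 mm high, on the bench on the tester's +y side; origin at the centre of its underside. Bystander.

How it is judged (in metres and radians):
On the way, in this order (a step that is already met when the one before it is completed fails the run):
1. the tab points at the green spot and is still, with the start button up (horizontal distance between aim and spot_green below 0.014 m and velocity of joint selector between -0.1 and 0.1 rad/s and value of joint start below 0.003 m), for 0.2 s.
2. the start button is pressed in (horizontal distance between aim and spot_green below 0.014 m and value of joint start above 0.0045 m), for 0.04 s.
At the end, for the whole second after the job is handed in: The tab points inside the green spot (aim point within 14 mm of its centre), selector still and seated (lifted under 3 mm); start was pressed in at least 4.5 mm and is back up (under 1.5 mm); pack, tape and spray can upright within 25 mm of where they were (horizontal distance between aim and spot_green below 0.014 m and velocity of joint selector between -0.05 and 0.05 rad/s and value of joint start below 0.0015 m and value of joint selector_lift below 0.003 m and distance of each of pack, tape, spray from where it was at the start of the episode below 0.025 m and angle between each of pack, tape, spray's own z axis and vertical below 0.2 rad); the robot touches nothing.
It fails at once if start was pressed while the tab did not point at the green spot (horizontal distance between aim and spot_green above 0.014 m and value of joint start above 0.003 m).
It fails at once if the selector was lifted on its spindle (more than 5 mm) (value of joint selector_lift above 0.005 m).
It fails at once if the selector was pinched or forced (more than 35 N from the fingers) (contact force between the fingers and selector above 35 N).
It fails at once if the battery pack, tape measure or spray can was moved more than 25 mm or knocked over (distance of any of pack, tape, spray from where it was at the start of the episode above 0.025 m or angle between any of pack, tape, spray's own z axis and vertical above 0.4 rad).
It also fails if it takes over 54 s, if anything falls off the work surface, if the arm or the gripper's body presses on something with over 40 N, if the wrist force passes 120 N, or if a joint passes its speed limit or range.

## Robot

A 7-joint arm with a two-finger parallel gripper is mounted at the origin on the work surface. World frame = base frame: x ahead of the robot, y to its left, z up, the work surface at z = 0. Lengths are in mm, angles in rad, forces in N, time in s.
With the tool pointing down it reaches from about 425 to 875 mm from the base axis. Payload 8.4 kg.
Tool frame: the origin (TCP) lies midway between the tips of the shut fingers; the grasp point (between the pads) lies r.tcp_to_grasp behind it (r.tcp_to_grasp is the distance from the TCP to the grasp point, in mm); y points along the fingers, x is the direction in which the jaws open and shut, and the axes are right-handed (so a half turn about y gives the same grasp; the last joint's range is limited). The gripper opens to 85 mm and grips with 20 to 120 N. Pads are 22 mm wide; open, the fingers measure 114 mm over their backs; the gripper's body (76 mm by 85 mm) begins 54 mm behind the grasp point. The pads swing forward as they close: fully open they stand 13 mm farther back than shut.
Start: joints at [-1.235, 0.333, 0.04, 1.465, -0.013, 1.343, -0.059], TCP at [273.796, 589.491, 231.308] pointing down, gripper open.
Joint ranges: [-2.58, 2.58], [-0.38, 2.09], [-1.3, 1.39], [0.25, 2.4], [-1.5, 4.64], [0.08, 2.09], [-2.65, 2.65]. Speed limits (rad/s): [2.22, 2.22, 2.79, 2.79, 3.14, 3.14, 3.14].

## Interface

Orientations are given as [roll, pitch, yaw] about the fixed x, y, z axes, in that order (R = Rz(yaw) Ry(pitch) Rx(roll)).
In Python, from bench import r, planner, readout, read_camera gives the robot as it stands. The module is installed in compiled form; this text tells all that it offers. Calls block until the motion is done:
- r.reach(position, orientation): joint-space move of the TCP to a pose.
- r.line_to(position, orientation=None, max_speed=150): straight line of the TCP; orientation=None keeps the orientation; max_speed is the mean speed in mm/s.
- r.move_j(angles): joint-space move.
- r.gripper_open() and r.close(): open the fingers fully, or close them until they stop; the grip force is fixed at half the most.
- r.sleep(seconds).
- planner.solve_ik(position, orientation): joint angles nearest the present ones, or None.
- readout.get_state(): the state.
- read_camera(name): name is "scene" or "top"; returns a dict with "color" (420x560x3 uint8, red, green, blue), "fx", "fy", "cx", "cy" (pixels), "origin" and "rotation" of the camera in the world. Camera axes: x right, y up, looking along -z (the intrinsics and any distortion apply to the point x, -y, -z); pixel columns grow to the right and rows downward; lengths in mm; the calibration is good to about 2 mm. A picture is of the moment at which its call begins. There is no depth.
A pose or a line that the arm cannot do raises r.MotionError and nothing moves.
- r.job_done(): hands the job in, once; it reports no verdict.
The state is a dict: "time": time; "joint_positions": joint angles; "qvel": joint speeds; "tau": joint torques, N m; "tcp_pos": TCP position; "orientation": TCP orientation; "ft_force": force on the tool from outside, world axes, zero at the start; "torque": the same for the moment, N m; "gripper_width": opening from 0.0 (shut) to 1.0 (fully open).
Only numpy, scipy, OpenCV 4.12 (cv2) and the standard library are available. Lean on these libraries where they do the work, as an engineer would, in place of code of your own. Each camera call takes 0.05 s, during which the arm holds its last target.

## Working session

There is one attempt and no reset: what is moved stays moved. The work goes in short steps, each a Python script; the robot and the scene stay as the last script left them, time stands still between calls to the robot, and variables do not carry over. Pictures are saved under pics/ and viewed, and the job is handed in when it is done.

```bash
mkdir -p pics; python3 - <<'E'
from bench import r, planner, readout, read_camera
import cv2
for n in ("scene","top"):
    c=read_camera(n); cv2.imwrite(f"pics/{n}0.png",c["color"][:,:,::-1]); print({k:v for k,v in c.items() if k!="color"})
s=readout.get_state(); print(s["time"],s["tcp_pos"],s["orientation"],s["ft_force"],r.tcp_to_grasp,s["gripper_width"])
E
```

```text
{'fx': 494.4382745174485, 'fy': 494.4382745174485, 'cx': 284.61661744767247, 'cy': 209.50355252966432, 'origin': array([1038.21169345,  630.21201677,  814.71109206]), 'rotation': array([ 0.79429949, -0.00955681,  2.46719927])}
{'fx': 498.1317978251111, 'fy': 498.1317978251111, 'cx': 280.0887970468826, 'cy': 210.7346626544382, 'origin': array([448.43724071,  76.69577371, 920.66700719]), 'rotation': array([ 0.15219033,  0.00767751, -1.58023929])}
0.1 [273.66379339 589.13867637 230.52185531] [-1.57089813e+00  1.43982007e-03  1.13598915e+00] [-0.22206313  0.48642024 -0.43393319] 18.700000000000003 0.9974411902886025
```

View pics/scene0.png

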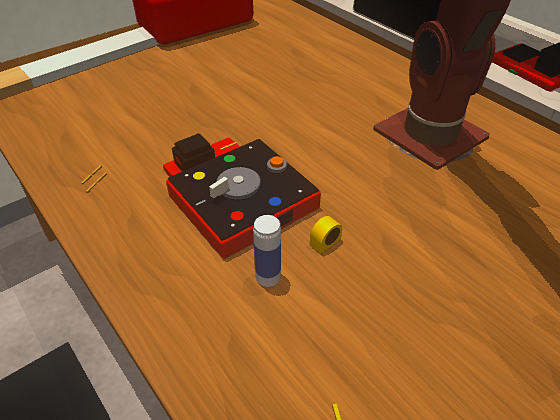

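View pics/top0.png

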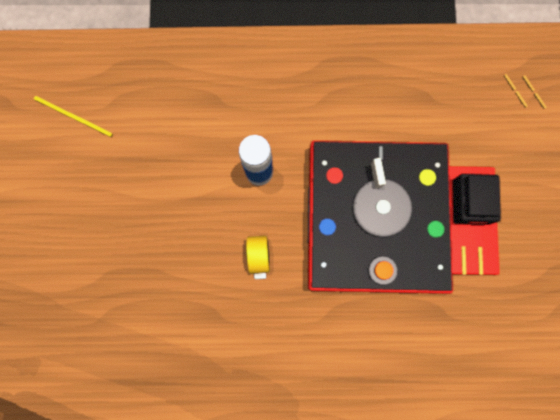

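```bash
cat > h.py <<'E'
from bench import r, planner, readout, read_camera
import cv2, numpy as np
from scipy.spatial.transform import Rotation as Ro
from scipy.optimize import least_squares
def ray(c,px,z):
    R=Ro.from_euler('xyz',c["rotation"]).as_matrix()
    d=R@np.array([(px[0]-c["cx"])/c["fx"],-(px[1]-c["cy"])/c["fy"],-1])
    o=np.array(c["origin"]); return (o+d*(z-o[2])/d[2])[:2]
RNG={'red':[(0,10),(170,180)],'green':[(50,80)],'blue':[(105,120)],'yellow':[(25,35)],'orange':[(8,18)]}
def blobs(c,col,box,amin=30,amax=500):
    hsv=cv2.cvtColor(c["color"],cv2.COLOR_RGB2HSV)
    m=np.zeros(hsv.shape[:2],np.uint8)
    for a,b in RNG[col]: m|=cv2.inRange(hsv,(a,140,90),(b,255,255))
    k=np.zeros_like(m);x0,y0,x1,y1=box;k[y0:y1,x0:x1]=1;m*=k
    n,l,s,ce=cv2.connectedComponentsWithStats(m)
    return [(ce[i],s[i,4]) for i in range(1,n) if amin<s[i,4]<amax]
def white(c,box):
    hsv=cv2.cvtColor(c["color"],cv2.COLOR_RGB2HSV)
    m=cv2.inRange(hsv,(0,0,200),(180,40,255)); x0,y0,x1,y1=box
    k=np.zeros_like(m);k[y0:y1,x0:x1]=1;m*=k
    n,l,s,ce=cv2.connectedComponentsWithStats(m)
    return [(ce[i],s[i,4]) for i in range(1,n) if s[i,4]>15]
E
python3 - <<'E'
from h import *
ct=read_camera("top");cs=read_camera("scene")
bt=(316,148,446,286)
bs={'green':(222,150,240,166),'yellow':(190,168,208,184),'red':(228,208,246,224),'blue':(266,194,284,210),'orange':(264,150,290,172)}
P={}
for k in RNG:
    for n,c,b in(("top",ct,bt),("scene",cs,bs[k])):
        z=60 if k!='orange' else 80
        for ce,a in blobs(c,k,b): print(k,n,ce.round(1),a,ray(c,ce,z).round(1)); P.setdefault(k,[]).append((n,ray(c,ce,z)))
for n,c,b in(("top",ct,(365,150,400,195)),("scene",cs,(200,170,232,200))):
    for ce,a in white(c,b): print("white",n,ce.round(1),a,ray(c,ce,105).round(1),ray(c,ce,95).round(1))
E
```

```text
red top [334.2 175. ] 229 [643.3 -14.1]
red scene [236.7 215.2] 104 [644.8 -15.3]
green top [435.4 228.6] 207 [ 546.3 -187. ]
green scene [229. 158.] 66 [ 547.7 -188.3]
blue top [327.1 226.4] 211 [552.1   0.6]
blue scene [274.6 201. ] 88 [ 5.535e+02 -2.000e-01]
yellow top [427.1 176.8] 237 [ 638.2 -177.6]
yellow scene [198.5 175.2] 79 [ 639.8 -179.1]
orange top [383.5 269.9] 267 [475.4 -90.3]
orange scene [280.  157.7] 252 [464.8 -93.3]
white top [379.4 171.1] 174 [639.  -85.2] [641.4 -87.2]
white scene [218.1 182. ] 56 [642.2 -85.3] [636.6 -95.4]
```

```bash
python3 - <<'E'
import cv2
a=cv2.imread("pics/top0.png")[135:300,300:510]; cv2.imwrite("pics/topz.png",cv2.resize(a,None,fx=3.6,fy=3.6,interpolation=cv2.INTER_CUBIC))
E
```

```text
(no output)
```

View pics/topz.png

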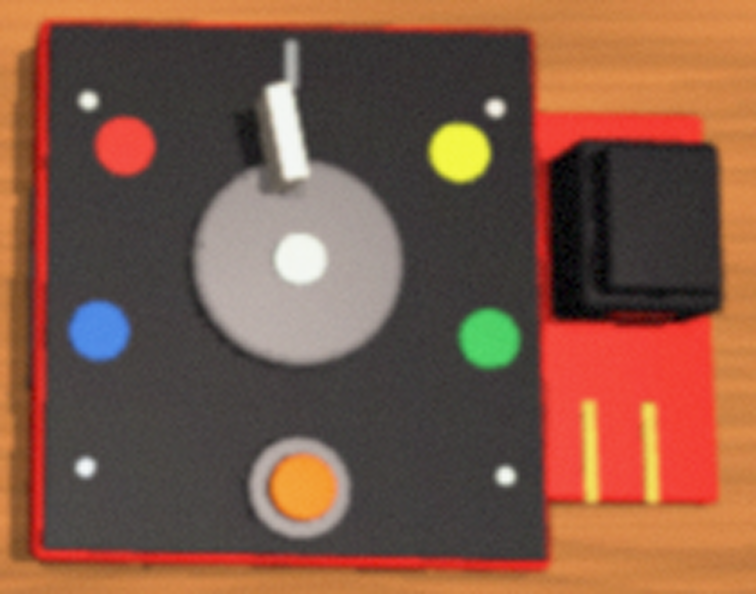

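```bash
cat >> h.py <<'E'
S=dict(red=(644,-14.7),green=(547,-187.6),blue=(552.8,.2),yellow=(639,-178.3))
nom=dict(red=55,yellow=-55,green=-110,blue=110)
def f(p):
    o=[]
    for k,v in S.items():
        a=np.radians(nom[k])+p[2]
        o+=[p[0]+100*np.cos(a)-v[0],p[1]+100*np.sin(a)-v[1]]
    return o
_s=least_squares(f,[580,-95,0]); C=_s.x[:2]; YAW=_s.x[2]
g=np.array(S['green'])-C; GA=np.arctan2(g[1],g[0])
def fing(th,r=62,off=17):
    u=np.array([np.cos(th),np.sin(th)]);return C+r*u+off*np.array([-u[1],u[0]])
E
python3 - <<'E'
from h import *
print(C,YAW,GA,np.round(_s.fun,1))
ct=read_camera("top");cs=read_camera("scene")
a,b=(383.5,269.9),(280,157.7)
for z in (60,65,70,75): print(z,ray(ct,a,z),ray(cs,b,z))
print("button xy",C-108*np.array([np.cos(YAW),np.sin(YAW)]))
w=np.array([640.5,-85.3])-C; th0=np.arctan2(w[1],w[0]); print("tab",th0,np.hypot(*w))
for base in (0,np.pi):
  for th in np.linspace(th0,GA,7):
    p=fing(th,62,17); q=planner.solve_ik([*p,87],[-np.pi/2,0,th+base]); print(base,round(th,2),p.round(),None if q is None else np.round(q,2))
E
```

```text
Traceback (most recent call last):
NameError: name '_s' is not defined
```

```bash
sed -i 's/_s\b/sol/g' h.py; python3 - <<'E'
from h import *
print(C,YAW,GA,np.round(sol.fun,1))
ct=read_camera("top");cs=read_camera("scene")
a,b=(383.5,269.9),(280,157.7)
for z in (60,65,70,75): print(z,ray(ct,a,z),ray(cs,b,z))
print("button xy",C-108*np.array([np.cos(YAW),np.sin(YAW)]))
w=np.array([640.5,-85.3])-C; th0=np.arctan2(w[1],w[0]); print("tab",th0,np.hypot(*w))
for base in (0,np.pi):
  for th in np.linspace(th0,GA,7):
    p=fing(th,62,17); q=planner.solve_ik([*p,87],[-np.pi/2,0,th+base]); print(base,round(th,2),p.round(),None if q is None else np.round(q,2))
E
```

```text
[584.1276401  -94.74464308] -0.030697739510793135 -1.9511680539499225 [-0.   0.1  0.1 -0.   0.   0.  -0.1 -0.1]
60 [476.02700406 -94.22232028] [ 449.15897074 -113.10301991]
65 [475.86672277 -93.22938054] [ 453.06147548 -108.17851936]
70 [475.70644148 -92.23644081] [ 456.96398022 -103.25401882]
75 [475.54616019 -91.24350107] [460.86648496 -98.32951828]
button xy [476.17852307 -91.42980789]
tab 0.16599859552364132 57.158063675422916
0 0.17 [642. -68.] [-0.48  0.51  0.69  1.66 -0.36  1.1   0.48]
0 -0.19 [648. -90.] [-0.47  0.54  0.73  1.64 -0.39  1.11  0.18]
0 -0.54 [ 646. -112.] [-0.47  0.56  0.79  1.64 -0.43  1.12 -0.11]
0 -0.89 [ 636. -132.] [-0.5   0.58  0.88  1.66 -0.49  1.13 -0.39]
0 -1.25 [ 620. -148.] [-0.54  0.59  0.96  1.69 -0.53  1.14 -0.67]
0 -1.6 [ 599. -157.] [-0.56  0.57  1.    1.74 -0.53  1.12 -0.99]
0 -1.95 [ 577. -159.] [-0.56  0.51  0.97  1.79 -0.47  1.09 -1.37]
3.141592653589793 0.17 [642. -68.] [-0.78  0.77  1.21  1.68 -0.76  1.24 -2.37]
3.141592653589793 -0.19 [648. -90.] [ 0.83  0.72 -1.1   1.57  0.66  1.27  2.58]
3.141592653589793 -0.54 [ 646. -112.] [ 0.86  0.72 -1.1   1.57  0.67  1.27  2.26]
3.141592653589793 -0.89 [ 636. -132.] [-0.32  0.5   0.61  1.65 -0.31  1.09  2.62]
3.141592653589793 -1.25 [ 620. -148.] [-0.39  0.5   0.73  1.69 -0.37  1.09  2.35]
3.141592653589793 -1.6 [ 599. -157.] [-0.46  0.5   0.84  1.74 -0.42  1.09  2.06]
3.141592653589793 -1.95 [ 577. -159.] [-0.5   0.47  0.89  1.79 -0.41  1.08  1.73]
```

```bash
python3 - <<'E'
from h import *
th=0.166; D=-np.pi/2
r.close()
p=fing(th,62,36)
r.line_to([273.7,589,270],max_speed=200)
r.reach([450,300,280],[D,0,0.7])
r.reach([*p,220],[D,0,th])
r.line_to([*p,125],max_speed=150)
s=readout.get_state(); print(s["time"],s["tcp_pos"],s["orientation"],s["ft_force"],s["gripper_width"],p)
for n in("top","scene"):
    c=read_camera(n); cv2.imwrite(f"pics/{n}1.png",c["color"][:,:,::-1])
a=cv2.imread("pics/scene1.png")[110:260,140:340]; cv2.imwrite("pics/scene1z.png",cv2.resize(a,None,fx=4,fy=4,interpolation=cv2.INTER_CUBIC))
E
```

```text
4.9583 [639.9208281  -48.89712702 125.98294227] [-1.57103021e+00 -1.26963839e-03  1.66307216e-01] [0.58260426 0.59008299 0.18187811] 0.002067240561936231 [639.3267719  -48.99471577]
```

View pics/top1.png

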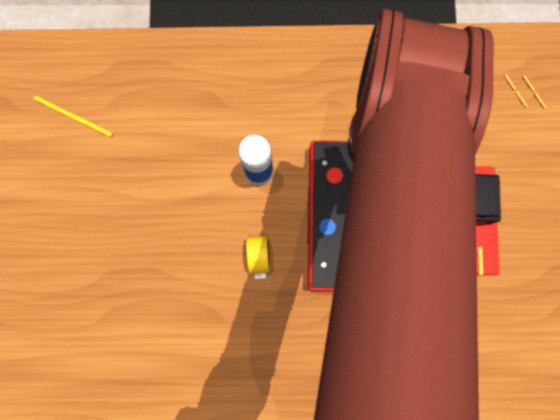

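View pics/scene1z.png

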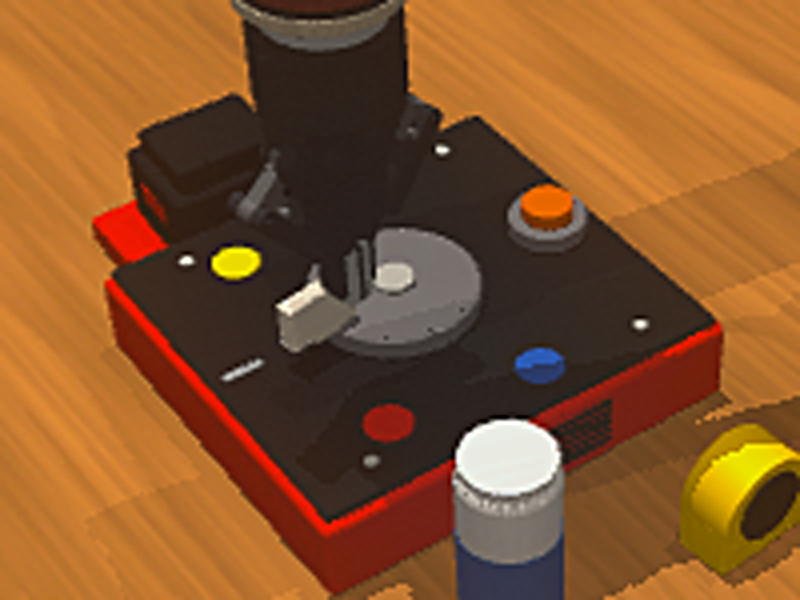

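```bash
python3 - <<'E'
from h import *
c=read_camera("scene")
R=Ro.from_euler('xyz',c["rotation"]).as_matrix()
def pr(P):
    q=R.T@(np.array(P)-c["origin"]);q=q/-q[2];u=np.array([c["cx"]+c["fx"]*q[0],c["cy"]-c["fy"]*q[1]]);return u,(u-[140,110])*4
print(pr([639.9,-48.9,126]))
for th in(0,.1,.166,.2,.3):
  u=np.array([np.cos(th),np.sin(th)])
  print(th,pr([*(C+80*u),105])[1],pr([*(C+34*u),105])[1])
print(pr([*C,75])[1])
a=c["color"][130:210,190:270,::-1]; cv2.imwrite("pics/z2.png",cv2.resize(cv2.convertScaleAbs(a,alpha=1.6,beta=30),(720,600) and None,fx=7,fy=7,interpolation=cv2.INTER_NEAREST))
E
```

```text
(array([227.67042798, 183.05516104]), array([350.68171192, 292.22064415]))
0 [268.38690969 295.41450095] [339.63331261 261.21110156]
0.1 [277.01325794 302.88388406] [343.33943628 264.26113344]
0.166 [283.39582761 307.47317772] [346.05738488 266.12824258]
0.2 [286.88729386 309.72194869] [347.53738324 267.0412471 ]
0.3 [297.911579  315.8449722] [352.18524997 269.52101131]
[393.58220804 277.43087901]
```

View pics/z2.png

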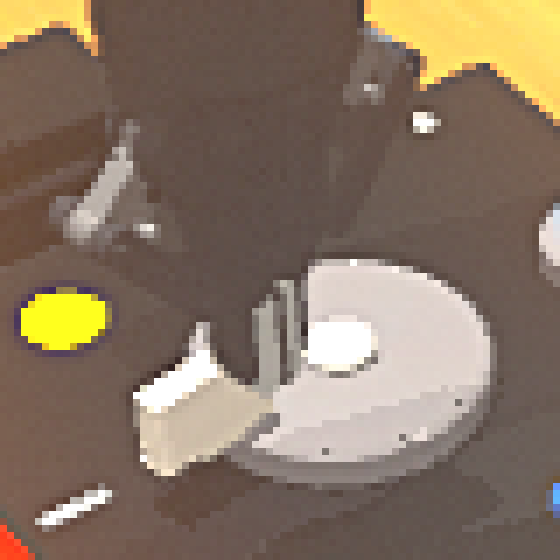

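```bash
python3 - <<'E'
from h import *
D=-np.pi/2; th=0.166
p=fing(th,62,36)
r.line_to([*p,88],max_speed=80)
s=readout.get_state(); print(s["time"],s["tcp_pos"],s["ft_force"])
r.line_to([*fing(th,62,20),88],[D,0,th],max_speed=60)
s=readout.get_state(); print(s["time"],s["tcp_pos"],s["ft_force"])
for t in (0.05,-0.1):
    r.line_to([*fing(t,62,17),88],[D,0,t],max_speed=50)
    s=readout.get_state(); print(t,s["time"],s["tcp_pos"],s["ft_force"])
c=read_camera("scene")
a=c["color"][110:260,140:340,::-1]; cv2.imwrite("pics/z3.png",cv2.resize(cv2.convertScaleAbs(a,alpha=1.5,beta=20),None,fx=4,fy=4,interpolation=cv2.INTER_CUBIC))
E
```

```text
5.7167 [639.21272641 -49.13893375  87.71308518] [-0.28625777  0.61509927  0.86420642]
6.1333 [642.04535595 -65.6796909   88.23805359] [ 0.06786323 -0.01960556  0.14369203]
0.05 6.4917 [645.22640251 -74.42712575  87.95754723] [-0.00232266  1.02084663 -0.58684907]
-0.1 6.8333 [647.4301728  -83.78521317  87.93273396] [-0.12725703  0.407168    0.08978058]
```

View pics/z3.png

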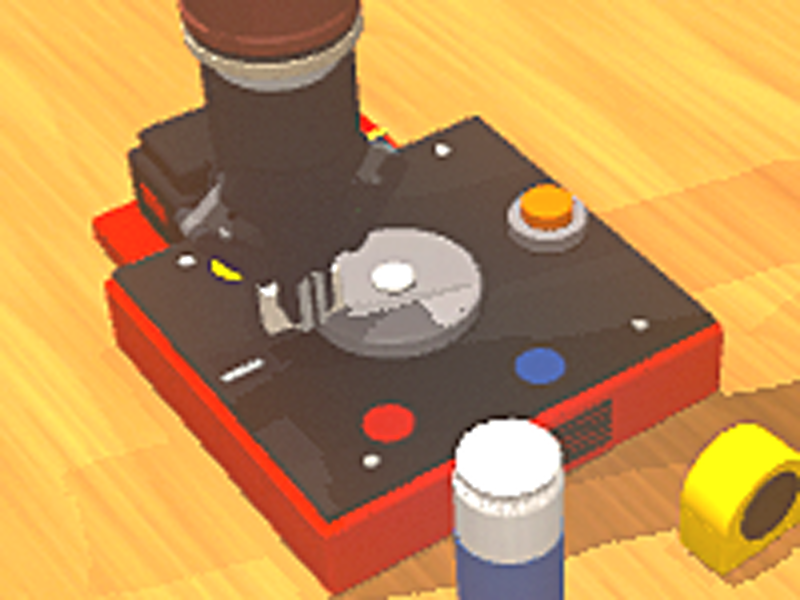

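```bash
python3 - <<'E'
from h import *
D=-np.pi/2
for t in np.linspace(-0.1,GA+0.12,13)[1:]:
    r.line_to([*fing(t,62,17),88],[D,0,t],max_speed=40)
    s=readout.get_state(); print(round(t,2),s["time"],s["tcp_pos"].round(1),s["ft_force"].round(1))
# back off and up
r.sleep(0.2)
r.line_to([*fing(t,62,30),88],max_speed=60)
r.line_to([*fing(t,62,30),160],max_speed=150)
r.reach([480,60,230],[D,0,-0.8])
print(readout.get_state()["time"])
for n in("scene","top"):
    c=read_camera(n); cv2.imwrite(f"pics/{n}4.png",c["color"][:,:,::-1])
E
```

```text
-0.24 7.2667 [648.3 -93.1  87.9] [ 0.1 -0.2  0.5]
-0.39 7.65 [ 648.  -102.4   88. ] [0.7 0.2 0.1]
-0.53 8.0333 [ 646.2 -111.5   88. ] [ 0.   0.7 -0.7]
-0.68 8.4167 [ 643.1 -120.3   88. ] [0.  0.3 0.4]
-0.82 8.8 [ 638.8 -128.5   88. ] [-0.4 -0.8 -0.1]
-0.97 9.1833 [ 633.4 -135.9   88. ] [ 0.5 -0.1  0.1]
-1.11 9.5667 [ 627.  -142.6   88. ] [ 0.4  0.  -0.6]
-1.25 9.95 [ 619.6 -148.3   88. ] [ 0.2  0.4 -0.3]
-1.4 10.3333 [ 611.6 -152.8   88. ] [ 0.8 -0.7  0.2]
-1.54 10.7167 [ 602.9 -156.1   88. ] [-0.2  1.3 -0.8]
-1.69 11.1 [ 593.9 -158.2   88. ] [-0.7 -0.3  0.3]
-1.83 11.4833 [ 584.7 -158.9   88. ] [-0.   0.7 -0.2]
13.9083
```

View pics/top4.png

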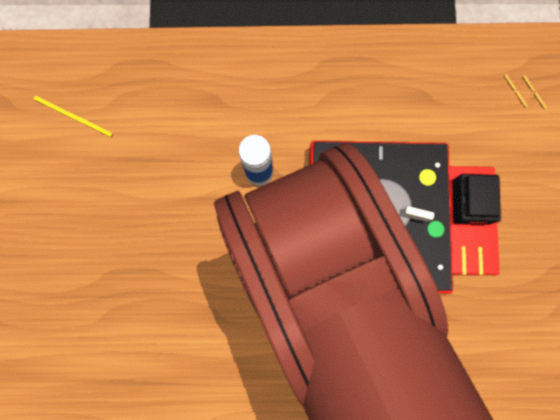

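View pics/scene4.png

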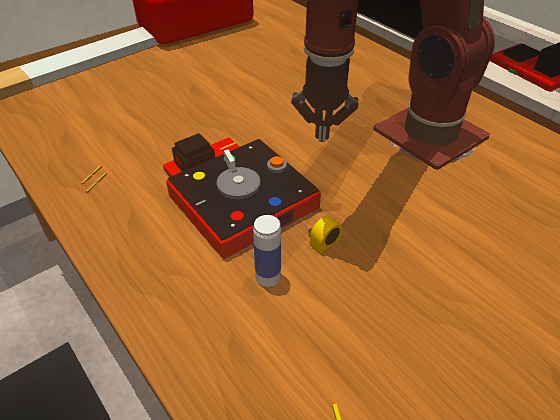

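```bash
cat >> h.py <<'E'
def tabang(c,box):
    hsv=cv2.cvtColor(c["color"],cv2.COLOR_RGB2HSV)
    m=cv2.inRange(hsv,(0,0,190),(180,50,255)); x0,y0,x1,y1=box
    k=np.zeros_like(m);k[y0:y1,x0:x1]=1;m*=k
    ys,xs=np.nonzero(m)
    P=np.array([ray(c,(x,y),105) for x,y in zip(xs,ys)]); ce=P.mean(0)
    v=np.linalg.svd(P-ce)[2][0]; w=ce-C; v=v*np.sign(v@w)
    return ce,len(xs),np.arctan2(w[1],w[0]),np.arctan2(v[1],v[0]),(P-ce)@v
E
python3 - <<'E'
from h import *
c=read_camera("top")
o=tabang(c,(403,200,440,220)); print(o[:4],o[4].min(),o[4].max(),GA)
a=c["color"][150:290,370:500,::-1]; cv2.imwrite("pics/z5.png",cv2.resize(a,None,fx=4,fy=4,interpolation=cv2.INTER_CUBIC))
E
```

```text
(array([ 568.47486803, -147.72312529]), 209, np.float64(-1.8580784520031544), np.float64(-1.8240852987036105)) -22.308089719440282 23.912573964958117 -1.9511680539499225
```

View pics/z5.png

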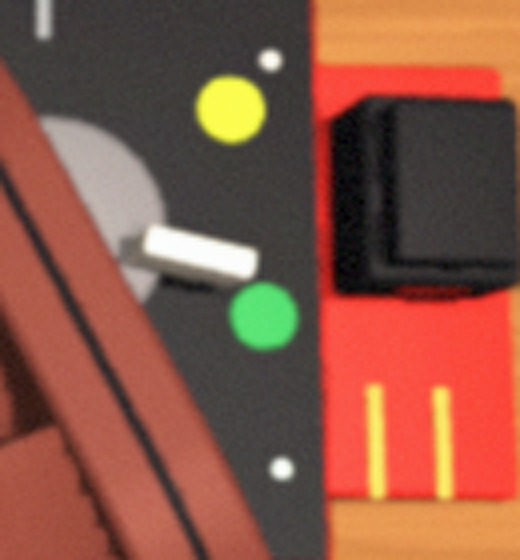

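```bash
python3 - <<'E'
from h import *
D=-np.pi/2; t=GA+0.12
r.reach([*fing(t,62,32),160],[D,0,t])
r.line_to([*fing(t,62,32),88],max_speed=120)
r.line_to([*fing(t,62,18),88],max_speed=60)
for t in (GA+.06,GA):
    r.line_to([*fing(t,62,17),88],[D,0,t],max_speed=30)
r.sleep(0.3); s=readout.get_state(); print(s["tcp_pos"],s["ft_force"],fing(t,62,17))
r.line_to([*fing(t,62,30),88],max_speed=60)
r.line_to([*fing(t,62,30),160],max_speed=150)
r.reach([480,60,230],[D,0,-0.8])
print(readout.get_state()["time"])
c=read_camera("top")
o=tabang(c,(403,203,440,228)); print(o[:4],o[4].min(),o[4].max(),GA)
a=c["color"][150:290,370:500,::-1]; cv2.imwrite("pics/z6.png",cv2.resize(a,None,fx=4,fy=4,interpolation=cv2.INTER_CUBIC))
E
```

```text
[ 576.98032229 -158.62360184   87.98450336] [0.84713952 0.872542   0.74908882] [ 576.89412331 -158.62481398]
19.5417
(array([ 562.42537413, -146.07511983]), 209, np.float64(-1.9707977892584732), np.float64(-1.9627318521036112)) -22.587073871384156 23.427566361689244 -1.9511680539499225
```

View pics/z6.png

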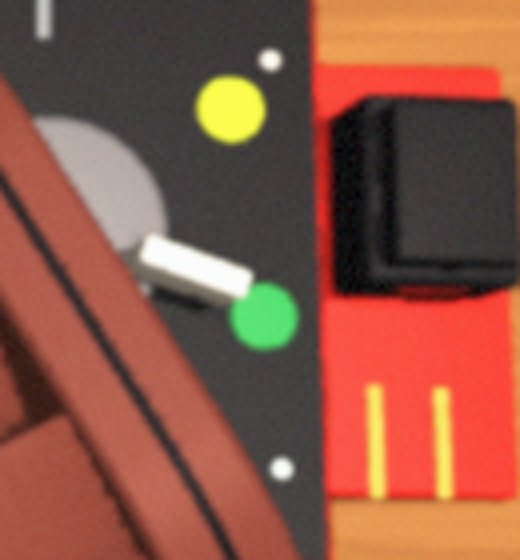

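The tab's measured angle is about -1.96 rad and green lies at -1.951, so I'll press start next, slowly and with force feedback.

```bash
python3 - <<'E'
from h import *
D=-np.pi/2; b=C-108*np.array([np.cos(YAW),np.sin(YAW)])
r.reach([*b,160],[D,0,-0.4]); r.line_to([*b,95],max_speed=100)
r.sleep(0.2); f0=readout.get_state()["ft_force"][2]
z=95
while z>62:
    z-=1.5; r.line_to([*b,z],max_speed=30); r.sleep(0.05)
    F=np.mean([readout.get_state()["ft_force"][2] for _ in range(3)])-f0
    s=readout.get_state(); print(z,s["tcp_pos"][2].round(1),F.round(1))
    if F>14: break
r.sleep(0.2); s=readout.get_state(); print(s["time"],s["tcp_pos"],s["ft_force"])
E
```

```text
93.5 93.5 0.5
92.0 91.9 -0.0
90.5 90.4 0.4
89.0 88.9 0.5
87.5 87.5 0.4
86.0 85.9 0.4
84.5 84.4 0.0
83.0 83.0 0.2
81.5 81.6 2.4
80.0 80.1 3.6
78.5 78.6 3.1
77.0 77.1 4.1
75.5 76.0 12.7
74.0 75.6 31.5
26.2667 [476.56019634 -91.50336952  75.63295161] [-9.28491745  2.10395666 30.37805501]
```

Contact began at about z = 82, with a hard stop at about z = 75.8. That is roughly 6 mm of travel, so the button is fully in. I'll retract and check.

```bash
python3 - <<'E'
from h import *
D=-np.pi/2; b=C-108*np.array([np.cos(YAW),np.sin(YAW)])
r.line_to([*b,160],max_speed=80)
r.reach([480,60,230],[D,0,-0.8])
r.reach([450,300,280],[D,0,0.7]); r.sleep(0.3)
s=readout.get_state(); print(s["time"],s["ft_force"])
c=read_camera("top"); cv2.imwrite("pics/top7.png",c["color"][:,:,::-1])
o=tabang(c,(403,203,440,228)); print(o[:4],GA)
for k in('green','orange'): print(k,blobs(c,k,(316,148,446,286)))
c=read_camera("scene"); cv2.imwrite("pics/scene7.png",c["color"][:,:,::-1]); print(blobs(c,'orange',(264,150,290,172)))
E
```

```text
29.5833 [ 0.29914666 -0.07408747 -0.96012819]
(array([ 562.3489647 , -146.25899042]), 197, np.float64(-1.9707758842097054), np.float64(-1.957932413372799)) -1.9511680539499225
green [(array([435.7382199 , 228.90575916]), np.int32(191))]
orange [(array([383.50566038, 269.96603774]), np.int32(265))]
[(array([280.00787402, 157.78740157]), np.int32(254))]
```

View pics/top7.png

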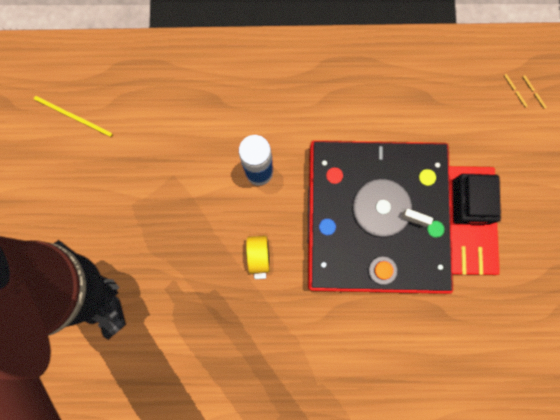

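View pics/scene7.png

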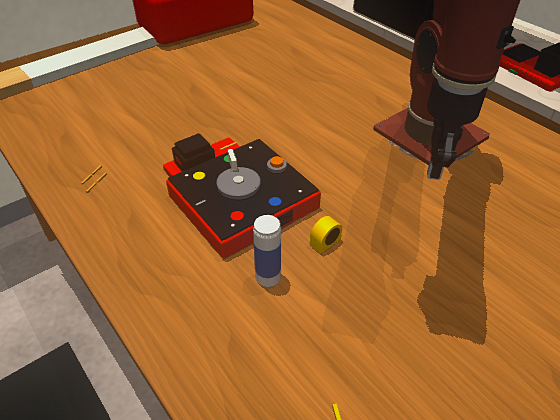

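The tab (top view, about 419,217) points at green (436,229). The button sits at the same pixels as before the press, and the pack, tape measure and spray can haven't moved.

```bash
python3 -c "
from bench import r
r.job_done()"
```

```text
the job is handed in; nothing more can be done
```

I pushed the selector's tab clockwise with the shut fingertips until it pointed at the green spot. I then pressed start to its hard stop, let it come back up, moved the arm clear and handed the job in at about 30 s. No verdict was reported.

- **Tab:** after the press, the tab measured about -1.96 to -1.97 rad in the top camera and green is at -1.951 rad. That is about 1–2 mm at the aim point, against the 14 mm allowed.
- **Start button:** contact began at about z = 82 mm and the hard stop came at about 76 mm, which is roughly the full 6 mm. The force reached about 31 N at the stop because the last 1.5 mm step overshot; this was on the button, not the selector. Afterwards the button sat at the same pixels as before the press.
- **Forces and bystanders:** wrist force readings stayed around 1–2 N while I pushed the tab. The pack, tape measure and spray can looked unmoved in both cameras.
- **Disagreement:** my first estimate of the button's position differed by about 10 mm or more between the two cameras, likely from a bad orange patch in the scene image. I used the position from the spot layout instead, which matched the top camera, and found the height by touch.

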